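Put the washed gas burners back together

ROBOT

A 6-joint arm with a two-finger parallel gripper is mounted at the origin on the work surface. World frame = base frame: x ahead of the robot, y to its left, z up, the work surface at z = 0. Lengths are in m, angles in rad, forces in N, time in s.
With the tool pointing down it reaches from about 0.35 to 0.775 m from the base axis. Payload 5.5 kg.
Tool frame: the origin (TCP) lies at the very end of the fingers, on their centre line; the grasp point (between the pads) lies 19 mm behind it; z points along the fingers, y is the line along which they close (so a half turn about z gives the same grasp; the last joint's range is limited). The gripper opens to 85 mm and grips with 20 to 120 N. Pads are 22 mm wide; open, the fingers measure 114 mm over their backs; the gripper's body (76 mm by 85 mm) begins 54 mm behind the grasp point. The pads swing forward as they close: fully open they stand 13 mm farther back than shut.
Start: joints at [-1.415, 0.313, 0.046, 1.304, 0, 1.431], TCP at [0.168, -0.55, 0.231] pointing down, gripper open.
Joint ranges: [-2.76, 2.76], [-0.86, 1.69], [-1.03, 1.26], [-2.2, 2.34], [-1.47, 1.5], [-3.14, 3.14]. Speed limits (rad/s): [2.57, 2.57, 3.14, 3.14, 3.14, 3.14].

INTERFACE

Orientations are given as a unit quaternion [w, x, y, z].
In Python, from workcell import env, imaging, ticket gives the robot as it stands. The module is installed in compiled form; this text tells all that it offers.
- The arm moves only by the tool apply_moves, never from a script. Its argument "rows" is a list of rows, each an object with "xyz": the shift along the tool's x, y, z in mm, a list of three; "turn": the turn, a rotation vector about the tool's x, y, z in rad, a list of three; "grip": the opening, from 0 (shut) to 1 (fully open). A call has 1 to 12 rows; each row is the pose to reach, as a shift and turn from the pose commanded when the call began, along the tool's axes at that moment; what a row does not reach only later rows make up. A row lasts 1/12 s, in which the tool goes at most 41.7 mm and 7.16 degrees, less where a joint would pass 70% of its speed; a pose out of reach is approached as far as the arm can. A call with a gripper value outside its range is refused whole. The fingers move at their own pace and stop on an object; "force" is the grip in N (left out, the last holds). Time passes only in rows, so rows that repeat a pose let the fingers close. It gives the time, the measured TCP pose, the force, the opening and the grip force at its end, in the units of the state.
- env.get_state(): the state, without advancing time (a new reading comes with each control period).
- imaging.read_camera(name): name is "side" or "top"; returns a dict with "color" (420x560x3 uint8, blue, green, red), "z_map" (420x560 float32, m along the optical axis (not along the pixel's ray), 0 where there is no reading), "camera_matrix" (3x3 intrinsics, pixels), "view" (4x4, takes a point from world to camera coordinates). Camera axes: x right, y down, z forward; pixel columns grow to the right and rows downward; lengths in m; the calibration is good to about 2 mm. A picture is of the moment at which its call begins.
- ticket.hand_in(): hands the job in; it is judged then, once.
The state is a dict: "clock": time; "joint_pos": joint angles; "qvel": joint speeds; "tau": joint torques, N m; "tcp_pos": TCP position; "orientation": TCP orientation; "wrist_force": force on the tool from outside, world axes, zero at the start; "ft_torque": the same for the moment, N m; "finger_gap": finger opening in m; "grip_force": force on a finger pad.
Only numpy, scipy, OpenCV 4.12 (cv2) and the standard library are available. Lean on these libraries where they do the work, as an engineer would, in place of code of your own. Each camera call takes 0.05 s, during which the arm holds its last target. There are 200 camera calls.

TASK

The washed burner parts lie on the wooden board; put the hob back together. Set the large and the medium flame head (bright aluminium) each on the brass seat of its own size, then each black cap on the burner of its own size - large, medium, and the small one, whose head is still in place - so that all sit level and fully home. The biggest burner under the pan support is already complete; leave the mug and the soap bottle where they stand.

Things in the scene. Friction and masses are not known exactly. Their poses are not given: they have to be found in the camera images.
- cap_large_mid (a point): The large burner cap: loose black enamelled disc, 68 mm across, 16 mm high, hollow below: a skirt 10 mm deep and 4 mm thick (60 mm inside) under a 6 mm top. The point given is on its axis, half-way up (8 mm above its lower rim). At the start it lies right way up on the pale wooden board; z axis up.
- cap_medium_mid (a point): The medium burner cap: loose black enamelled disc, 54 mm across, 16 mm high, hollow below: a skirt 10 mm deep and 4 mm thick (46 mm inside) under a 6 mm top. The point given is on its axis, half-way up (8 mm above its lower rim). At the start it lies right way up on the pale wooden board; z axis up.
- cap_small_mid (a point): The small burner cap: loose black enamelled disc, 40 mm across, 16 mm high, hollow below: a skirt 10 mm deep and 4 mm thick (32 mm inside) under a 6 mm top. The point given is on its axis, half-way up (8 mm above its lower rim). At the start it lies right way up on the pale wooden board; z axis up.
- head_large_mid (a point): The large flame head: loose bright aluminium round part with slotted side, 68 mm across: body 16 mm high (hollow below, skirt 10 mm deep, 60 mm inside), on it a spigot 9 mm high, 48 mm wide, tapering, for the cap's skirt (6 mm play all round). Point: on its axis, 12.5 mm above its lower rim, 3.5 mm below the ledge where the cap's rim rests. Starts upright on the pale board; z up.
- head_medium_mid (a point): The medium flame head: loose bright aluminium round part with slotted side, 54 mm across: body 16 mm high (hollow below, skirt 10 mm deep, 46 mm inside), on it a spigot 9 mm high, 34 mm wide, tapering, for the cap's skirt (6 mm play all round). Point: on its axis, 12.5 mm above its lower rim, 3.5 mm below the ledge where the cap's rim rests. Starts upright on the pale board; z up.
- seat_large (a point): Seat of the large burner, fixed on the steel hob: dark round foot 80 mm across with a brass spigot, 48 mm wide, 9 mm high, tapering; the head's skirt drops over it with 6 mm play all round. Point: on its axis at the foot of the spigot, 16 mm above the worktop, where the lower rim of the large flame head rests when fully home; z up.
- seat_medium (a point): Seat of the medium burner, fixed on the steel hob: dark round foot 66 mm across with a brass spigot, 34 mm wide, 9 mm high, tapering; the head's skirt drops over it with 6 mm play all round. Point: on its axis at the foot of the spigot, 16 mm above the worktop, where the lower rim of the medium flame head rests when fully home; z up.
- seat_small (a point): Seat of the small burner, fixed on the steel hob: its aluminium flame head, 40 mm across, is in place on a dark foot 52 mm across, with a spigot 20 mm wide, 9 mm high, tapering; the cap's skirt drops over it with 6 mm play all round. Point: on its axis at the foot of the spigot, 32 mm above the worktop, where the lower rim of the small cap rests when fully home; z up.
- mug: A blue mug, 80 mm across, 95 mm high, standing beyond the board; origin at the centre of its underside. A bystander, to be left alone.
- soap: A green washing-up liquid bottle, 60 mm across, 200 mm high, standing to the right of the board; origin at the centre of its underside. A bystander, to be left alone.
Not all that is in view belongs to the job. Leave any orange or red look-alike of the part that bears cap_large_mid alone. What is shaped like the part that bears cap_medium_mid but purple is not meant.

How it is judged:
At the end, for the whole second after the job is handed in: Both heads sit on the seats of their size, the large and medium caps on their heads and the small cap on its burner: each centred within 8 mm on what carries it, within 3 mm of its fully home height, tilted under 0.08 rad, released and at rest (horizontal distance between head_large_mid and seat_large below 0.008 m and z of head_large_mid in the frame of seat_large between 0.0095 and 0.0155 m and angle between each of head_large_mid, cap_large_mid, head_medium_mid, cap_medium_mid, cap_small_mid's own z axis and vertical below 0.08 rad and linear speed of each of head_large, cap_large, head_medium, cap_medium, cap_small below 0.02 m/s and horizontal distance between cap_large_mid and head_large_mid below 0.008 m and z of cap_large_mid in the frame of head_large_mid between 0.0085 and 0.0145 m and horizontal distance between head_medium_mid and seat_medium below 0.008 m and z of head_medium_mid in the frame of seat_medium between 0.0095 and 0.0155 m and horizontal distance between cap_medium_mid and head_medium_mid below 0.008 m and z of cap_medium_mid in the frame of head_medium_mid between 0.0085 and 0.0145 m and horizontal distance between cap_small_mid and seat_small below 0.008 m and z of cap_small_mid in the frame of seat_small between 0.005 and 0.011 m); the robot touches nothing.
It fails at once if the mug is pushed more than 30 mm or tipped (distance of mug from where it was at the start of the episode above 0.03 m or angle between mug's own z axis and vertical above 0.5 rad).
It fails at once if the soap bottle is pushed more than 30 mm or tipped (distance of soap from where it was at the start of the episode above 0.03 m or angle between soap's own z axis and vertical above 0.5 rad).
It also fails if it takes over 122 s, if anything falls off the work surface, if the arm or the gripper's body presses on something with over 40 N, if the wrist force passes 120 N, or if a joint passes its speed limit or range.

## Working session

There is one attempt and no reset: what is moved stays moved. The work goes in short steps, Python scripts to look and compute and a tool call to move; the robot and the scene stay as the last step left them, time stands still between calls to the robot, and variables do not carry over. Pictures are saved under pics/ and viewed, at most 17 in all, crops included, and the job is handed in when it is done.

Besides the shell and the picture viewer there is one more tool, called after "Call:" by a JSON object that holds its "fn" and its "kwargs", one argument or row to a line. apply_moves: Moves the arm, as the interface text tells. Its arguments: {"type":"object","properties":{"rows":{"type":"array"},"force":{"type":"number"}},"required":["rows"]}

```bash
mkdir -p pics; cat > h.py <<'E'
import numpy as np,cv2
from workcell import env,imaging,ticket
def cam(n):
    d=imaging.read_camera(n); return d
def ray(d,u,v,z):
    K=np.array(d["camera_matrix"]);V=np.array(d["view"]);R=V[:3,:3];t=V[:3,3]
    c=-R.T@t; r=R.T@np.linalg.solve(K,[u,v,1.]); return c+r*(z-c[2])/r[2]
def cloud(d):
    K=np.array(d["camera_matrix"]);V=np.array(d["view"]);R=V[:3,:3];t=V[:3,3]
    Z=d["z_map"];v,u=np.mgrid[:Z.shape[0],:Z.shape[1]]
    P=np.stack([(u-K[0,2])/K[0,0]*Z,(v-K[1,2])/K[1,1]*Z,Z],-1)
    return (P-t)@R
E
python3 - <<'E'
from h import *
for n in("top","side"):
    d=cam(n);cv2.imwrite(f"pics/{n}0.png",d["color"]);np.savez(f"{n}0.npz",**d)
    V=np.array(d["view"]);print(n,np.array(d["camera_matrix"]).tolist(),V.round(3).tolist(),(-V[:3,:3].T@V[:3,3]).round(3))
print(env.get_state())
E
```

```text
top [[539.5902774999774, 0.0, 283.0745723014878], [0.0, 539.5902774999774, 222.84345399198747], [0.0, 0.0, 1.0]] [[-0.001, -1.0, 0.015, -0.076], [-0.997, -0.0, -0.08, 0.523], [0.08, -0.015, -0.997, 1.391], [0.0, 0.0, 0.0, 1.0]] [ 0.41  -0.055  1.429]
side [[449.42477661777104, 0.0, 278.8561184621228], [0.0, 449.42477661777104, 207.41951248263967], [0.0, 0.0, 1.0]] [[0.845, -0.534, 0.003, -0.483], [-0.289, -0.464, -0.837, 0.148], [0.449, 0.707, -0.547, 1.123], [0.0, 0.0, 0.0, 1.0]] [-0.053 -0.983  0.74 ]
{'clock': 0.1, 'joint_pos': array([-1.41457841e+00,  3.13876656e-01,  4.50939703e-02,  1.30362507e+00,
        1.91209150e-05,  1.43121093e+00]), 'qvel': array([ 6.69402859e-04, -3.17103898e-03,  2.55813112e-03,  8.12001655e-04,
        4.57698645e-06,  4.05178994e-04]), 'tau': array([ 3.06644441e-03, -4.81723022e+01,  2.99245441e+01,  1.27751083e-02,
       -9.54798497e-05,  1.12247133e-05]), 'tcp_pos': array([ 0.16754872, -0.54956219,  0.2305263 ]), 'orientation': array([-8.05767288e-04,  9.89082154e-01,  1.47362968e-01,  2.85965890e-06]), 'wrist_force': array([-0.02591009, -0.60355089, -0.01330484]), 'ft_torque': array([-0.02204156, -0.02731863,  0.04200979]), 'grip_force': 0.0, 'finger_gap': 0.08549218907182399}
```

View pics/top0.png

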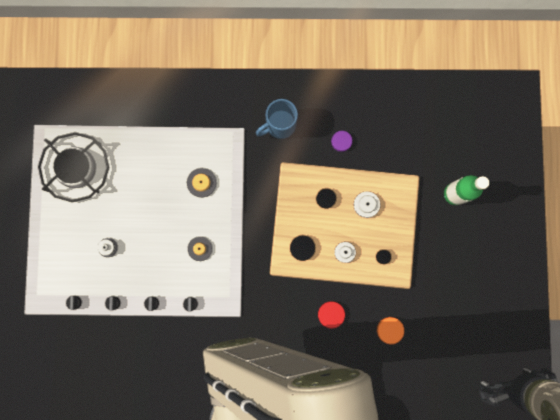

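View pics/side0.png

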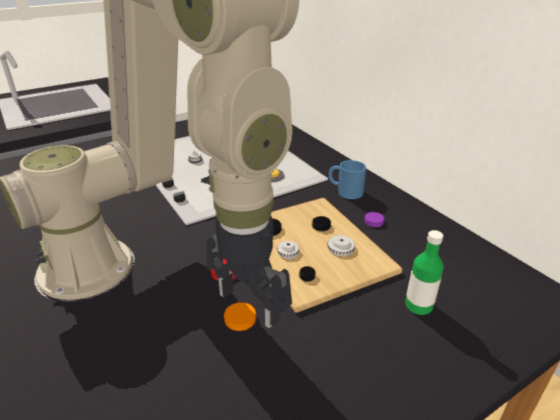

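The top view shows three black caps on the board: large (302,248), medium (326,198) and small (384,257). The bright heads are large (367,205) and medium (345,252). The brass seats are large (201,182) and medium (200,249), and the small burner is at (107,247). Red (331,315), orange (391,330) and purple (342,141) are the look-alikes, and they all lie off the board. Next I measure sizes to confirm.

```bash
python3 - <<'E'
from h import *
d=dict(np.load("top0.npz"));im=d["color"];C=cloud(d);hsv=cv2.cvtColor(im,cv2.COLOR_BGR2HSV);g=hsv[...,2]
f=539.59
seeds={"capL":(302,248),"capM":(326,198),"capS":(384,257),"headL":(367,205),"headM":(345,252),"seatL":(201,182),"seatM":(200,249),"small":(107,247),"red":(331,315),"orange":(391,330),"purple":(342,141)}
print("board z",C[180:186,290:300,2].mean(),C[265:270,320:330,2].mean(),"table",C[110:120,420:440,2].mean(), "hob",C[220:226,150:160,2].mean())
for n,(u,v) in seeds.items():
    w=26; sl=(slice(v-w,v+w),slice(u-w,u+w)); H,S,G=[hsv[...,i][sl] for i in range(3)]
    if n[:3]=="cap": m=G<70
    elif n[:4]=="head": m=(S<60)&(G>60)
    elif n[:4]=="seat": m=(H>12)&(H<35)&(S>110)&(G>80)
    elif n=="small": m=C[sl][...,2]>0.028
    else: m=(S>120)&(G>60)
    m=cv2.morphologyEx(m.astype(np.uint8),cv2.MORPH_CLOSE,np.ones((5,5)))
    k,l,st,ce=cv2.connectedComponentsWithStats(m)
    i=l[w-3:w+4,w-3:w+4].max()
    cs,_=cv2.findContours((l==i).astype(np.uint8),0,1);c=max(cs,key=cv2.contourArea)
    (cx,cy),r=cv2.minEnclosingCircle(c);h=cv2.convexHull(c);M=cv2.moments(h)
    hx,hy=M["m10"]/M["m00"]+u-w,M["m01"]/M["m00"]+v-w
    P=C[sl][l==i]; z=np.median(P[:,2]); zmax=np.percentile(P[:,2],98)
    D=2*np.sqrt(cv2.contourArea(h)/np.pi)+1
    q=ray(d,hx,hy,z)
    print(n,"px",round(hx,1),round(hy,1),"diam mm",round(D/f*(1.43-z)*1000,1),"z",z.round(4),zmax.round(4),"xy",q[:2].round(4),"cloud",((P.max(0)+P.min(0))/2)[:2].round(4))
a=cv2.resize(im[150:300,265:425],None,fx=3.5,fy=3.5,interpolation=3);b=cv2.resize(im[150:300,80:230],None,fx=3.5,fy=3.5,interpolation=3)
cv2.imwrite("pics/crop.png",a)
E
```

```text
board z 0.018327172798685086 0.018077671038351048 table 0.0082900514130133 hob 0.00828437978855247
capL px 302.3 247.5 diam mm 63.5 z 0.0344 0.0425 xy [ 0.4576 -0.1261] cloud [ 0.4488 -0.1057]
capM px 325.9 197.9 diam mm 49.7 z 0.0344 0.0403 xy [ 0.5866 -0.188 ] cloud [ 0.5866 -0.1884]
capS px 383.3 256.5 diam mm 36.6 z 0.0345 0.0405 xy [ 0.4342 -0.3357] cloud [ 0.4342 -0.336 ]
headL px 366.6 204.2 diam mm 68.6 z 0.0379 0.049 xy [ 0.5697 -0.2934] cloud [ 0.5068 -0.1914]
headM px 344.9 251.9 diam mm 55.3 z 0.0363 0.0485 xy [ 0.4461 -0.2358] cloud [ 0.441  -0.1589]
seatL px 200.7 181.9 diam mm 47.2 z 0.0244 0.0317 xy [0.6299 0.1395] cloud [0.5311 0.0545]
seatM px 199.0 248.5 diam mm 33.6 z 0.0236 0.0303 xy [0.4556 0.142 ] cloud [0.4556 0.1429]
small px 105.8 246.8 diam mm 43.1 z 0.0328 0.0449 xy [0.4595 0.3801] cloud [0.445  0.1733]
red px 331.1 314.4 diam mm 75.0 z 0.0158 0.0224 xy [ 0.2845 -0.201 ] cloud [ 0.3288 -0.1474]
orange px 390.2 330.2 diam mm 75.1 z 0.0159 0.0225 xy [ 0.2436 -0.3542] cloud [ 0.308  -0.2247]
purple px 341.4 140.6 diam mm 54.8 z 0.016 0.0226 xy [ 0.7429 -0.2321] cloud [ 0.5901 -0.1568]
```

View pics/crop.png

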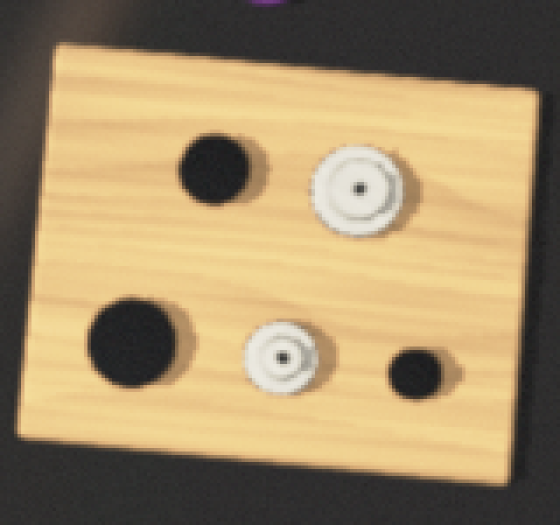

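The crop and the measured sizes agree: large cap 64 mm, medium cap 50 mm, small cap 37 mm, heads 69 and 55 mm. The board top is at z ≈ 0.018. I move above the large head and turn the tool parallel to the world axes on the way.

Call:
{"fn": "apply_moves", "kwargs": {
  "rows": [
    {"xyz":[459,-128,110],"turn":[0,0,0.296],"grip":1},
    {"xyz":[459,-128,110],"turn":[0,0,0.296],"grip":1},
    {"xyz":[459,-128,110],"turn":[0,0,0.296],"grip":1},
    {"xyz":[459,-128,110],"turn":[0,0,0.296],"grip":1},
    {"xyz":[459,-128,110],"turn":[0,0,0.296],"grip":1},
    {"xyz":[459,-128,110],"turn":[0,0,0.296],"grip":1},
    {"xyz":[459,-128,110],"turn":[0,0,0.296],"grip":1},
    {"xyz":[459,-128,110],"turn":[0,0,0.296],"grip":1},
    {"xyz":[459,-128,110],"turn":[0,0,0.296],"grip":1},
    {"xyz":[459,-128,110],"turn":[0,0,0.296],"grip":1},
    {"xyz":[459,-128,110],"turn":[0,0,0.296],"grip":1},
    {"xyz":[459,-128,110],"turn":[0,0,0.296],"grip":1}
  ],
  "force": 50
}}

```text
clock: 1.1
tcp_pos: [0.571, -0.2916, 0.1201]
orientation: [-0.0, 1.0, 0.0, -0.0]
wrist_force: [-0.1, -0.3, 0.6]
finger_gap: 0.0852
grip_force: 0.0
```

```bash
python3 - <<'E'
from h import *
d=dict(np.load("top0.npz"));im=d["color"];C=cloud(d)
# small burner: hole in spigot & bright ring; refine on depth levels
for lo,hi in((.036,.047),(.025,.047)):
    sl=(slice(225,270),slice(85,130));Z=C[sl][...,2];m=((Z>lo)&(Z<hi)).astype(np.uint8)
    k,l,st,ce=cv2.connectedComponentsWithStats(m);i=1+np.argmax(st[1:,4]);P=C[sl][l==i]
    print(lo,st[i],P.mean(0).round(4),((P.max(0)+P.min(0))/2).round(4),np.ptp(P,axis=0).round(3))
a=cv2.resize(im[225:270,85:130],None,fx=8,fy=8,interpolation=3)
t=cam("top");s=cam("side")
b=cv2.resize(t["color"][150:300,280:430],(450,450),interpolation=3)
c=np.zeros((450,800,3),np.uint8);c[:360,:350]=a[:,:350];c[:,350:]=b
cv2.imwrite("pics/s1.png",c);cv2.imwrite("pics/side1.png",s["color"])
print(env.get_state()["tcp_pos"],env.get_state()["orientation"])
E
```

```text
0.036 [17 19  9  7 40] [0.4591 0.3787 0.0406] [0.4589 0.3779 0.0415] [0.015 0.019 0.01 ]
0.025 [ 13  14  17  16 204] [0.4597 0.3799 0.0336] [0.4604 0.3812 0.0362] [0.039 0.041 0.021]
[ 0.57219334 -0.28971493  0.11874297] [-1.23214610e-03  9.99994489e-01  3.00946974e-03 -6.69022699e-04]
```

View pics/s1.png

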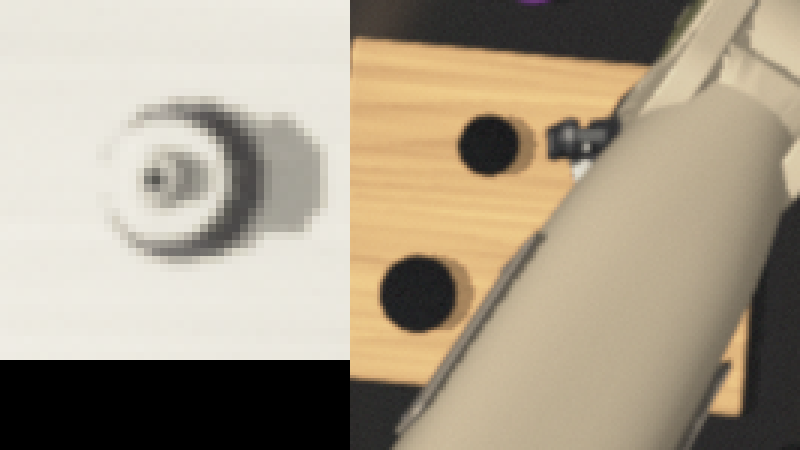

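View pics/side1.png

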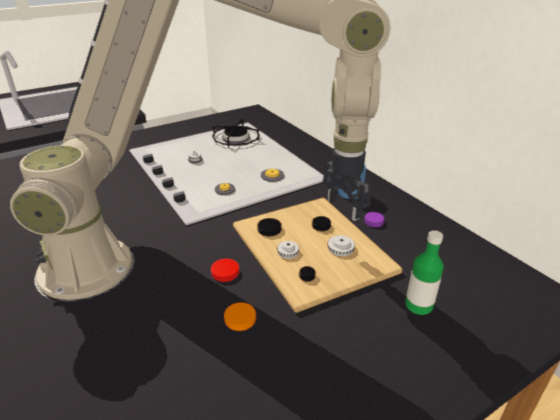

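The small burner centre is near (0.4595, 0.3795). The side view shows the gripper above the large head at (342,244). I correct and go down partway.

Call:
{"fn": "apply_moves", "kwargs": {
  "rows": [
    {"xyz":[-2,3,40],"turn":[0,0,0],"grip":1},
    {"xyz":[-2,3,60],"turn":[0,0,0],"grip":1},
    {"xyz":[-2,3,60],"turn":[0,0,0],"grip":1},
    {"xyz":[-2,3,60],"turn":[0,0,0],"grip":1}
  ]
}}

```text
clock: 1.53
tcp_pos: [0.5657, -0.2964, 0.06]
orientation: [-0.001, 1.0, -0.0, -0.002]
wrist_force: [0.3, 0.2, 0.0]
finger_gap: 0.0853
grip_force: 0.0
```

```bash
python3 - <<'E'
from h import *
s=cam("side");cv2.imwrite("pics/side2.png",cv2.resize(s["color"][180:300,270:430],(800,600),interpolation=3))
for i in range(4):
    print(env.get_state()["tcp_pos"].round(4));cam("top") if i<3 else 0
E
```

```text
[ 0.567  -0.2972  0.0618]
[ 0.5678 -0.2978  0.0628]
[ 0.5682 -0.298   0.0634]
[ 0.5683 -0.298   0.0635]
```

View pics/side2.png

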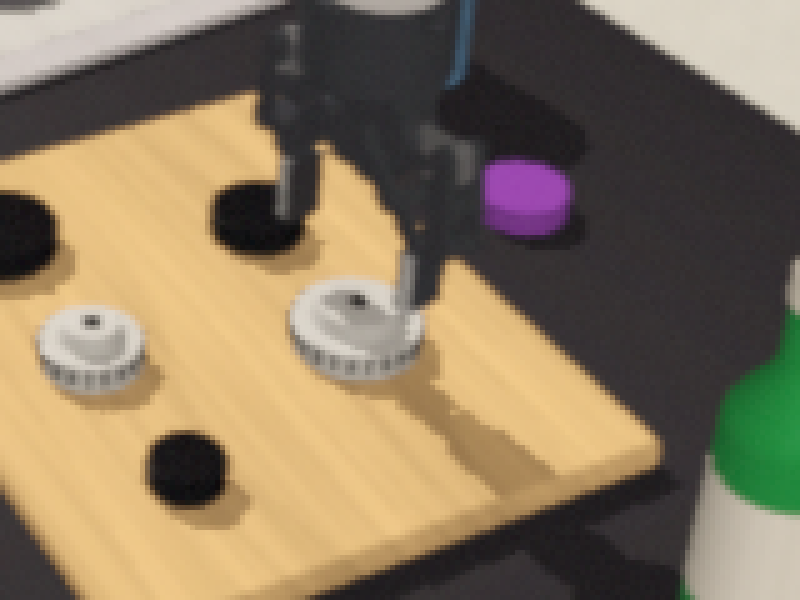

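The side crop shows the open fingers straddling the large head, with the tips still above it. The pose takes about 0.3 s to settle. I correct by +2 mm in x and +4.5 mm in y, then go down.

Call:
{"fn": "apply_moves", "kwargs": {
  "rows": [
    {"xyz":[2,-4.5,10],"turn":[0,0,0],"grip":1},
    {"xyz":[2,-4.5,20],"turn":[0,0,0],"grip":1},
    {"xyz":[2,-4.5,30],"turn":[0,0,0],"grip":1},
    {"xyz":[2,-4.5,38],"turn":[0,0,0],"grip":1},
    {"xyz":[2,-4.5,44],"turn":[0,0,0],"grip":1},
    {"xyz":[2,-4.5,47],"turn":[0,0,0],"grip":1},
    {"xyz":[2,-4.5,47],"turn":[0,0,0],"grip":1},
    {"xyz":[2,-4.5,47],"turn":[0,0,0],"grip":1},
    {"xyz":[2,-4.5,47],"turn":[0,0,0],"grip":1}
  ]
}}

```text
clock: 2.48
tcp_pos: [0.5697, -0.2926, 0.0147]
orientation: [0.0, 1.0, -0.0, 0.0]
wrist_force: [0.4, 0.1, -0.3]
finger_gap: 0.0852
grip_force: 0.0
```

Call:
{"fn": "apply_moves", "kwargs": {
  "rows": [
    {"xyz":[0,0,0],"turn":[0,0,0],"grip":0.6},
    {"xyz":[0,0,0],"turn":[0,0,0],"grip":0.6},
    {"xyz":[0,0,0],"turn":[0,0,0],"grip":0.6},
    {"xyz":[0,0,0],"turn":[0,0,0],"grip":0.6},
    {"xyz":[0,0,0],"turn":[0,0,0],"grip":0.6},
    {"xyz":[0,0,0],"turn":[0,0,0],"grip":0.6}
  ],
  "force": 50
}}

```text
clock: 2.98
tcp_pos: [0.57, -0.2929, 0.0157]
orientation: [0.001, 1.0, -0.0, 0.001]
wrist_force: [-0.7, 0.2, 5.1]
finger_gap: 0.0658
grip_force: 55.7
```

Call:
{"fn": "apply_moves", "kwargs": {
  "rows": [
    {"xyz":[0,0,-15],"turn":[0,0,0],"grip":0.6},
    {"xyz":[0,0,-35],"turn":[0,0,0],"grip":0.6},
    {"xyz":[0,0,-60],"turn":[0,0,0],"grip":0.6},
    {"xyz":[0,0,-70],"turn":[0,0,0],"grip":0.6},
    {"xyz":[5,-30,-70],"turn":[0,0,0],"grip":0.6},
    {"xyz":[10,-65,-70],"turn":[0,0,0],"grip":0.6},
    {"xyz":[15,-100,-70],"turn":[0,0,0],"grip":0.6},
    {"xyz":[20,-140,-70],"turn":[0,0,0],"grip":0.6},
    {"xyz":[25,-180,-70],"turn":[0,0,0],"grip":0.6},
    {"xyz":[30,-220,-70],"turn":[0,0,0],"grip":0.6},
    {"xyz":[37,-260,-70],"turn":[0,0,0],"grip":0.6},
    {"xyz":[44,-300,-70],"turn":[0,0,0],"grip":0.6}
  ]
}}

```text
clock: 3.98
tcp_pos: [0.6132, 0.0096, 0.0839]
orientation: [0.0, 1.0, -0.0, -0.0]
wrist_force: [1.4, -0.1, -1.0]
finger_gap: 0.066
grip_force: 56.4
```

Call:
{"fn": "apply_moves", "kwargs": {
  "rows": [
    {"xyz":[6,-40,0],"turn":[0,0,0],"grip":0.6},
    {"xyz":[10,-75,0],"turn":[0,0,0],"grip":0.6},
    {"xyz":[14,-105,0],"turn":[0,0,0],"grip":0.6},
    {"xyz":[16,-125,0],"turn":[0,0,0],"grip":0.6},
    {"xyz":[16,-132,0],"turn":[0,0,0],"grip":0.6},
    {"xyz":[16,-132,0],"turn":[0,0,0],"grip":0.6},
    {"xyz":[16,-132,0],"turn":[0,0,0],"grip":0.6},
    {"xyz":[16,-132,0],"turn":[0,0,0],"grip":0.6},
    {"xyz":[16,-132,0],"turn":[0,0,0],"grip":0.6}
  ]
}}

```text
clock: 4.73
tcp_pos: [0.6306, 0.1125, 0.0843]
orientation: [-0.01, 1.0, 0.021, -0.001]
wrist_force: [0.1, -0.1, -1.7]
finger_gap: 0.066
grip_force: 56.4
```

```bash
python3 - <<'E'
from h import *
for i in range(3):cam("top")
s=cam("side");cv2.imwrite("pics/side3.png",cv2.resize(s["color"][100:220,180:340],(800,600),interpolation=3))
print({k:np.round(v,4) for k,v in env.get_state().items() if k in("tcp_pos","finger_gap","wrist_force")})
E
```

```text
{'tcp_pos': array([0.6306, 0.1134, 0.0844]), 'wrist_force': array([ 0.1368, -0.3906, -0.8103]), 'finger_gap': np.float64(0.0658)}
```

View pics/side3.png

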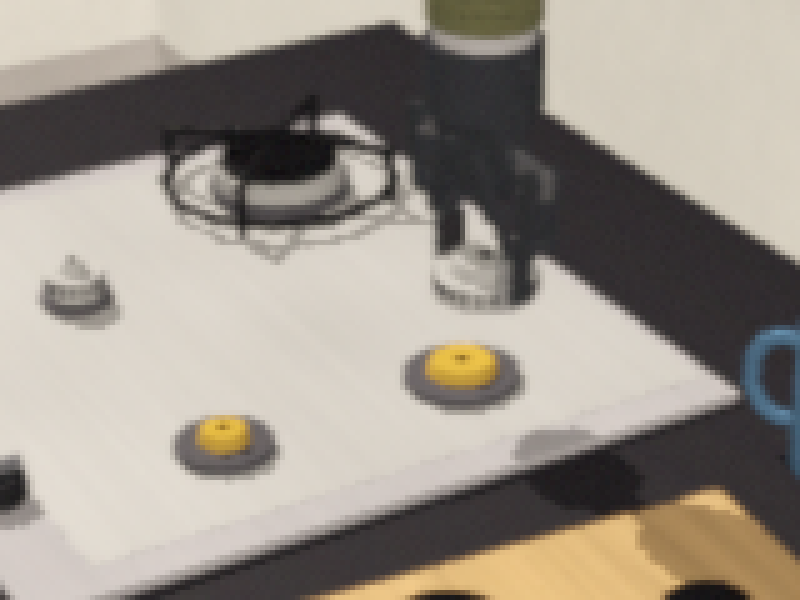

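The large head is held level above the hob, right of the big burner. The large seat is at crop (460,365). The move stopped short in y, so I check the joint angles.

```bash
python3 - <<'E'
from h import *
s=env.get_state();print(s["joint_pos"].round(3),s["orientation"].round(4))
E
```

```text
[ 0.043  0.512 -0.021  1.038  0.02   3.141] [-1.000e-02  9.997e-01  2.210e-02 -4.000e-04]
```

Joint 6 is at its limit. The parts are round, so I turn the tool −90° about z and keep that orientation from here on.

Call:
{"fn": "apply_moves", "kwargs": {
  "rows": [
    {"xyz":[0,0,0],"turn":[0,0,-1.571],"grip":0.6},
    {"xyz":[0,0,0],"turn":[0,0,-1.571],"grip":0.6},
    {"xyz":[0,0,0],"turn":[0,0,-1.571],"grip":0.6},
    {"xyz":[0,0,0],"turn":[0,0,-1.571],"grip":0.6},
    {"xyz":[0,0,0],"turn":[0,0,-1.571],"grip":0.6},
    {"xyz":[0,0,0],"turn":[0,0,-1.571],"grip":0.6},
    {"xyz":[0,0,0],"turn":[0,0,-1.571],"grip":0.6},
    {"xyz":[0,0,0],"turn":[0,0,-1.571],"grip":0.6},
    {"xyz":[0,0,0],"turn":[0,0,-1.571],"grip":0.6},
    {"xyz":[0,0,0],"turn":[0,0,-1.571],"grip":0.6},
    {"xyz":[0,0,0],"turn":[0,0,-1.571],"grip":0.6},
    {"xyz":[0,0,0],"turn":[0,0,-1.571],"grip":0.6}
  ]
}}

```text
clock: 5.93
tcp_pos: [0.6306, 0.1139, 0.0843]
orientation: [-0.008, 0.714, 0.7, 0.007]
wrist_force: [0.9, -0.2, -1.0]
finger_gap: 0.0659
grip_force: 56.4
```

Call:
{"fn": "apply_moves", "kwargs": {
  "rows": [
    {"xyz":[0,0,0],"turn":[0,0,0],"grip":0.6},
    {"xyz":[0,0,0],"turn":[0,0,0],"grip":0.6},
    {"xyz":[0,0,0],"turn":[0,0,0],"grip":0.6}
  ]
}}

```text
clock: 6.18
tcp_pos: [0.6306, 0.1141, 0.0843]
orientation: [-0.008, 0.717, 0.697, 0.007]
wrist_force: [0.2, 0.3, -1.4]
finger_gap: 0.0655
grip_force: 56.4
```

```bash
cat >> h.py <<'E'
def go(x,y,z):
    from scipy.spatial.transform import Rotation as Ro
    s=env.get_state();q=s["orientation"];R=Ro.from_quat([q[1],q[2],q[3],q[0]]).as_matrix()
    Rt=np.array([[0,-1,0],[-1,0,0],[0,0,-1.]])
    print("tcp",s["tcp_pos"].round(4),"shift tool mm",(R.T@(np.array([x,y,z])-s["tcp_pos"])*1000).round(1),"turn",Ro.from_matrix(R.T@Rt).as_rotvec().round(4),"gap",round(float(s["finger_gap"]),4),"F",s["wrist_force"].round(1),"j6",s["joint_pos"][5].round(2))
    print(R.round(3).tolist())
E
python3 -c "
from h import *
go(.630,.1395,.084)"
```

```text
tcp [0.6306 0.1141 0.0843] shift tool mm [25.4 -1.3  0.8] turn [-3.1200e-02  2.6000e-03  3.1128e+00] gap 0.0655 F [ 0.2  0.3 -1.4] j6 1.64
[[0.029, 1.0, -0.001], [0.999, -0.029, 0.02], [0.02, -0.002, -1.0]]
```

```bash
sed -i 's/\[\[0,-1,0\],\[-1,0,0\],\[0,0,-1.\]\]/[[0,1,0],[1,0,0],[0,0,-1.]]/' h.py
python3 -c "
from h import *
go(.630,.1395,.06)"
```

```text
tcp [0.6306 0.1141 0.0843] shift tool mm [24.9 -1.2 24.8] turn [-0.0016 -0.0201 -0.0286] gap 0.0655 F [ 0.2  0.3 -1.4] j6 1.64
[[0.029, 1.0, -0.001], [0.999, -0.029, 0.02], [0.02, -0.002, -1.0]]
```

Call:
{"fn": "apply_moves", "kwargs": {
  "rows": [
    {"xyz":[25,-1,12],"turn":[-0.002,-0.02,-0.029],"grip":0.6},
    {"xyz":[25,-1,25],"turn":[-0.002,-0.02,-0.029],"grip":0.6},
    {"xyz":[25,-1,25],"turn":[-0.002,-0.02,-0.029],"grip":0.6},
    {"xyz":[25,-1,25],"turn":[-0.002,-0.02,-0.029],"grip":0.6},
    {"xyz":[25,-1,25],"turn":[-0.002,-0.02,-0.029],"grip":0.6},
    {"xyz":[25,-1,25],"turn":[-0.002,-0.02,-0.029],"grip":0.6},
    {"xyz":[25,-1,25],"turn":[-0.002,-0.02,-0.029],"grip":0.6}
  ]
}}

```text
clock: 6.77
tcp_pos: [0.6309, 0.1391, 0.0607]
orientation: [0.001, 0.706, 0.708, 0.001]
wrist_force: [1.1, 0.2, -1.7]
finger_gap: 0.0656
grip_force: 56.4
```

```bash
python3 - <<'E'
from h import *
s=cam("side");t=cam("top")
a=cv2.resize(s["color"][130:200,230:310],(400,350),interpolation=3);b=cv2.resize(t["color"][140:220,150:241],(400,350),interpolation=3)
cv2.imwrite("pics/p4.png",np.hstack([a,b]));go(.630,.1395,.015)
E
```

```text
tcp [0.6307 0.1393 0.0604] shift tool mm [ 0.2 -0.8 45.4] turn [ 0.0015 -0.0002  0.0027] gap 0.0661 F [-0.6  0.7 -1.5] j6 1.66
[[-0.003, 1.0, 0.002], [1.0, 0.003, 0.0], [0.0, 0.002, -1.0]]
```

View pics/p4.png

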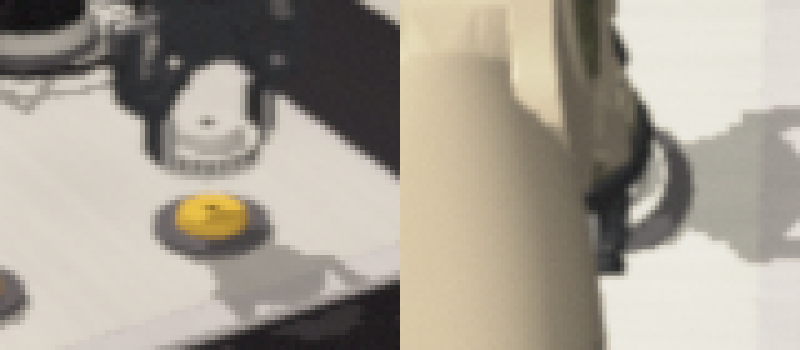

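The head is level and directly above the seat. Its axis is at about crop column 208 and the seat's at 211, which is within the play. I lower it.

Call:
{"fn": "apply_moves", "kwargs": {
  "rows": [
    {"xyz":[0,-1,12],"turn":[0,0,0],"grip":0.6},
    {"xyz":[0,-1,24],"turn":[0,0,0],"grip":0.6},
    {"xyz":[0,-1,32],"turn":[0,0,0],"grip":0.6},
    {"xyz":[0,-1,38],"turn":[0,0,0],"grip":0.6},
    {"xyz":[0,-1,43],"turn":[0,0,0],"grip":0.6},
    {"xyz":[0,-1,46],"turn":[0,0,0],"grip":0.6},
    {"xyz":[0,-1,46],"turn":[0,0,0],"grip":0.6},
    {"xyz":[0,-1,46],"turn":[0,0,0],"grip":0.6}
  ]
}}

```text
clock: 7.53
tcp_pos: [0.6295, 0.1397, 0.0139]
orientation: [0.0, 0.706, 0.708, 0.0]
wrist_force: [0.2, -0.2, -1.5]
finger_gap: 0.0659
grip_force: 56.4
```

Call:
{"fn": "apply_moves", "kwargs": {
  "rows": [
    {"xyz":[0,0,0],"turn":[0,0,0],"grip":1},
    {"xyz":[0,0,0],"turn":[0,0,0],"grip":1},
    {"xyz":[0,0,0],"turn":[0,0,0],"grip":1},
    {"xyz":[0,0,0],"turn":[0,0,0],"grip":1},
    {"xyz":[0,0,0],"turn":[0,0,0],"grip":1},
    {"xyz":[0,0,-25],"turn":[0,0,0],"grip":1},
    {"xyz":[0,0,-60],"turn":[0,0,0],"grip":1},
    {"xyz":[0,0,-80],"turn":[0,0,0],"grip":1},
    {"xyz":[-35,-17,-80],"turn":[0,0,0],"grip":1},
    {"xyz":[-72,-35,-80],"turn":[0,0,0],"grip":1},
    {"xyz":[-110,-53,-80],"turn":[0,0,0],"grip":1},
    {"xyz":[-148,-72,-80],"turn":[0,0,0],"grip":1}
  ]
}}

```text
clock: 8.53
tcp_pos: [0.5576, -0.0086, 0.0941]
orientation: [0.001, 0.705, 0.709, 0.0]
wrist_force: [1.0, -2.0, -0.4]
finger_gap: 0.0856
grip_force: 0.0
```

Call:
{"fn": "apply_moves", "kwargs": {
  "rows": [
    {"xyz":[-36,-18,0],"turn":[0,0,0],"grip":1},
    {"xyz":[-72,-36,0],"turn":[0,0,0],"grip":1},
    {"xyz":[-109,-54,0],"turn":[0,0,0],"grip":1},
    {"xyz":[-145,-72,0],"turn":[0,0,0],"grip":1},
    {"xyz":[-182,-90,0],"turn":[0,0,0],"grip":1},
    {"xyz":[-210,-104,0],"turn":[0,0,0],"grip":1},
    {"xyz":[-228,-112,10],"turn":[0,0,0],"grip":1},
    {"xyz":[-228,-112,30],"turn":[0,0,0],"grip":1},
    {"xyz":[-228,-112,40],"turn":[0,0,0],"grip":1},
    {"xyz":[-228,-112,40],"turn":[0,0,0],"grip":1},
    {"xyz":[-228,-112,40],"turn":[0,0,0],"grip":1},
    {"xyz":[-228,-112,40],"turn":[0,0,0],"grip":1}
  ]
}}

```text
clock: 9.53
tcp_pos: [0.4476, -0.2353, 0.0542]
orientation: [0.0, 0.705, 0.709, 0.0]
wrist_force: [1.4, 0.0, -1.0]
finger_gap: 0.0851
grip_force: 0.0
```

```bash
python3 - <<'E'
from h import *
s=cam("side");t=cam("top")
a=cv2.resize(s["color"][130:290,210:393],(400,350),interpolation=3);b=cv2.resize(t["color"][140:300,170:353],(400,350),interpolation=3)
cv2.imwrite("pics/p5.png",np.hstack([a,b]));go(.446,-.2358,.016)
C=cloud(t);sl=(slice(155,210),slice(175,228));Z=C[sl][...,2];P=C[sl][(Z>.027)&(Z<.05)]
print("headL now",len(P),((P.max(0)+P.min(0))/2).round(4),np.percentile(P[:,2],[10,50,95]).round(4))
E
```

```text
tcp [ 0.448  -0.2356  0.0545] shift tool mm [-0.1 -2.1 38.5] turn [0.0016 0.0007 0.0051] gap 0.0855 F [ 1.1 -0.4 -0.2] j6 0.92
[[-0.005, 1.0, 0.002], [1.0, 0.005, -0.001], [-0.001, 0.002, -1.0]]
headL now 516 [0.629  0.1406 0.0374] [0.0295 0.0359 0.0448]
```

View pics/p5.png

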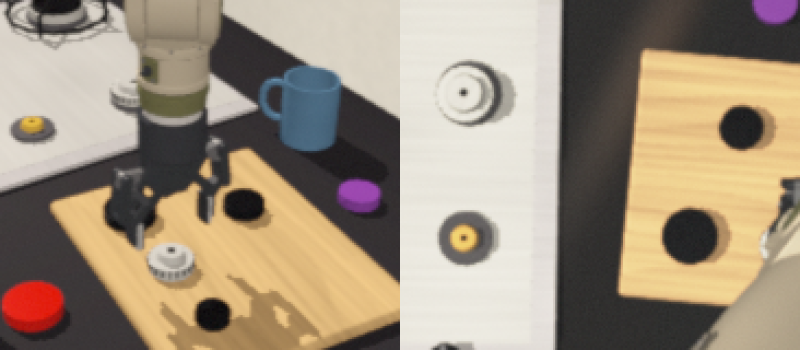

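The large head now sits level on its seat at (0.629, 0.1406), with its ledge at the right height. The gripper is above the medium head, so I go down and grip it.

Call:
{"fn": "apply_moves", "kwargs": {
  "rows": [
    {"xyz":[0,-2,12],"turn":[0,0,0],"grip":1},
    {"xyz":[0,-2,24],"turn":[0,0,0],"grip":1},
    {"xyz":[0,-2,33],"turn":[0,0,0],"grip":1},
    {"xyz":[0,-2,38],"turn":[0,0,0],"grip":1},
    {"xyz":[0,-2,38],"turn":[0,0,0],"grip":1},
    {"xyz":[0,-2,38],"turn":[0,0,0],"grip":0.45},
    {"xyz":[0,-2,38],"turn":[0,0,0],"grip":0.45},
    {"xyz":[0,-2,38],"turn":[0,0,0],"grip":0.45},
    {"xyz":[0,-2,38],"turn":[0,0,0],"grip":0.45},
    {"xyz":[0,-2,38],"turn":[0,0,0],"grip":0.45},
    {"xyz":[0,-2,38],"turn":[0,0,0],"grip":0.45},
    {"xyz":[0,-2,38],"turn":[0,0,0],"grip":0.45}
  ]
}}

```text
clock: 10.63
tcp_pos: [0.4458, -0.2363, 0.0169]
orientation: [0.001, 0.706, 0.708, 0.0]
wrist_force: [0.1, 0.5, 4.6]
finger_gap: 0.0523
grip_force: 51.6
```

Call:
{"fn": "apply_moves", "kwargs": {
  "rows": [
    {"xyz":[0,0,-15],"turn":[0,0,0],"grip":0.45},
    {"xyz":[0,0,-40],"turn":[0,0,0],"grip":0.45},
    {"xyz":[0,0,-60],"turn":[0,0,0],"grip":0.45},
    {"xyz":[30,1,-60],"turn":[0,0,0],"grip":0.45},
    {"xyz":[65,2,-60],"turn":[0,0,0],"grip":0.45},
    {"xyz":[103,3,-60],"turn":[0,0,0],"grip":0.45},
    {"xyz":[141,4,-60],"turn":[0,0,0],"grip":0.45},
    {"xyz":[179,5,-60],"turn":[0,0,0],"grip":0.45},
    {"xyz":[217,6,-60],"turn":[0,0,0],"grip":0.45},
    {"xyz":[255,7,-60],"turn":[0,0,0],"grip":0.45},
    {"xyz":[293,8,-60],"turn":[0,0,0],"grip":0.45},
    {"xyz":[328,9,-60],"turn":[0,0,0],"grip":0.45}
  ]
}}

```text
clock: 11.63
tcp_pos: [0.4527, 0.0941, 0.0763]
orientation: [0.0, 0.706, 0.708, 0.001]
wrist_force: [1.0, -0.6, -2.0]
finger_gap: 0.0522
grip_force: 52.8
```

Call:
{"fn": "apply_moves", "kwargs": {
  "rows": [
    {"xyz":[25,1,0],"turn":[0,0,0],"grip":0.45},
    {"xyz":[42,1,0],"turn":[0,0,0],"grip":0.45},
    {"xyz":[50,1,10],"turn":[0,0,0],"grip":0.45},
    {"xyz":[50,1,20],"turn":[0,0,0],"grip":0.45},
    {"xyz":[50,1,20],"turn":[0,0,0],"grip":0.45},
    {"xyz":[50,1,20],"turn":[0,0,0],"grip":0.45},
    {"xyz":[50,1,20],"turn":[0,0,0],"grip":0.45},
    {"xyz":[50,1,20],"turn":[0,0,0],"grip":0.45}
  ]
}}

```text
clock: 12.3
tcp_pos: [0.4539, 0.1411, 0.0558]
orientation: [0.0, 0.706, 0.708, 0.0]
wrist_force: [-1.0, -0.3, -1.1]
finger_gap: 0.0521
grip_force: 52.8
```

```bash
python3 - <<'E'
from h import *
s=cam("side")
a=cv2.resize(s["color"][140:210,190:270],(480,420),interpolation=3)
cv2.imwrite("pics/p6.png",a);go(.4556,.142,.0149)
E
```

```text
tcp [0.4541 0.1412 0.0559] shift tool mm [ 0.8  1.5 41. ] turn [ 0.0007 -0.      0.0019] gap 0.0521 F [ 0.2  0.5 -1. ] j6 1.7
[[-0.002, 1.0, 0.001], [1.0, 0.002, 0.0], [0.0, 0.001, -1.0]]
```

View pics/p6.png

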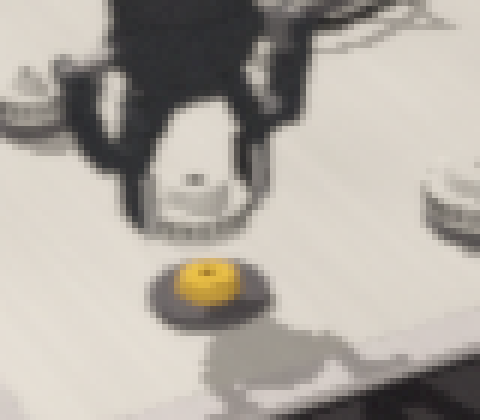

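```bash
python3 - <<'E'
from h import *
d=dict(np.load("side0.npz"));K=d["camera_matrix"];V=d["view"]
def pr(p):
    q=K@(V[:3,:3]@np.array(p)+V[:3,3]);return q[:2]/q[2]
for p in((.4541,.1412,.082),(.4556,.142,.025)):
    u=pr(p);print(u.round(1),((u-[190,140])*6).round(0))
E
```

```text
[222.1 169.3] [193. 176.]
[223.6 185.1] [202. 271.]
```

Projecting both points shows the head where it is expected. The seat is about 1 px to the right, so I shift +2.5 mm in x and lower.

Call:
{"fn": "apply_moves", "kwargs": {
  "rows": [
    {"xyz":[0,2.5,10],"turn":[0,0,0],"grip":0.45},
    {"xyz":[0,2.5,20],"turn":[0,0,0],"grip":0.45},
    {"xyz":[0,2.5,28],"turn":[0,0,0],"grip":0.45},
    {"xyz":[0,2.5,34],"turn":[0,0,0],"grip":0.45},
    {"xyz":[0,2.5,38],"turn":[0,0,0],"grip":0.45},
    {"xyz":[0,2.5,41],"turn":[0,0,0],"grip":0.45},
    {"xyz":[0,2.5,41],"turn":[0,0,0],"grip":0.45},
    {"xyz":[0,2.5,41],"turn":[0,0,0],"grip":0.45}
  ]
}}

```text
clock: 13.02
tcp_pos: [0.4557, 0.1421, 0.0149]
orientation: [-0.0, 0.706, 0.708, -0.0]
wrist_force: [-2.7, -1.5, 3.6]
finger_gap: 0.0525
grip_force: 53.3
```

Call:
{"fn": "apply_moves", "kwargs": {
  "rows": [
    {"xyz":[0,0,0],"turn":[0,0,0],"grip":1},
    {"xyz":[0,0,0],"turn":[0,0,0],"grip":1},
    {"xyz":[0,0,0],"turn":[0,0,0],"grip":1},
    {"xyz":[0,0,0],"turn":[0,0,0],"grip":1},
    {"xyz":[0,0,0],"turn":[0,0,0],"grip":1},
    {"xyz":[0,0,-25],"turn":[0,0,0],"grip":1},
    {"xyz":[0,0,-60],"turn":[0,0,0],"grip":1},
    {"xyz":[0,0,-75],"turn":[0,0,0],"grip":1},
    {"xyz":[-35,0,-75],"turn":[0,0,0],"grip":1},
    {"xyz":[-74,0,-75],"turn":[0,0,0],"grip":1},
    {"xyz":[-113,1,-75],"turn":[0,0,0],"grip":1},
    {"xyz":[-152,1,-75],"turn":[0,0,0],"grip":1}
  ]
}}

```text
clock: 14.02
tcp_pos: [0.4579, -0.0111, 0.0901]
orientation: [0.001, 0.705, 0.709, 0.001]
wrist_force: [0.9, -0.4, -0.3]
finger_gap: 0.0853
grip_force: 0.0
```

Call:
{"fn": "apply_moves", "kwargs": {
  "rows": [
    {"xyz":[-38,0,0],"turn":[0,0,0],"grip":1},
    {"xyz":[-75,1,0],"turn":[0,0,0],"grip":1},
    {"xyz":[-102,1,0],"turn":[0,0,0],"grip":1},
    {"xyz":[-116,1,10],"turn":[0,0,0],"grip":1},
    {"xyz":[-116,1,30],"turn":[0,0,0],"grip":1},
    {"xyz":[-116,1,35],"turn":[0,0,0],"grip":1},
    {"xyz":[-116,1,35],"turn":[0,0,0],"grip":1},
    {"xyz":[-116,1,35],"turn":[0,0,0],"grip":1},
    {"xyz":[-116,1,35],"turn":[0,0,0],"grip":1}
  ]
}}

```text
clock: 14.77
tcp_pos: [0.4595, -0.1254, 0.0553]
orientation: [0.0, 0.705, 0.709, 0.0]
wrist_force: [-0.1, 0.7, -0.1]
finger_gap: 0.0854
grip_force: 0.0
```

```bash
python3 - <<'E'
from h import *
t=cam("top");s=cam("side");go(.4576,-.1261,.016)
C=cloud(t)
for n,(u,v) in {"L":(201,182),"M":(200,249)}.items():
    sl=(slice(v-27,v+27),slice(u-27,u+27));Z=C[sl][...,2];m=((Z>.027)&(Z<.05)).astype(np.uint8)
    k,l,st,ce=cv2.connectedComponentsWithStats(m);i=1+np.argmax(st[1:,4]);P=C[sl][l==i]
    print(n,st[i],((P.max(0)+P.min(0))/2).round(4),np.percentile(P[:,2],[10,50,95]).round(4))
a=cv2.resize(s["color"][140:260,190:350],(600,450),interpolation=3)
cv2.imwrite("pics/p7.png",a)
E
```

```text
tcp [ 0.4599 -0.1255  0.0555] shift tool mm [-0.5 -2.4 39.5] turn [0.0018 0.0005 0.0048] gap 0.0853 F [ 0.7  0.1 -0.4] j6 1.13
[[-0.005, 1.0, 0.002], [1.0, 0.005, -0.001], [-0.001, 0.002, -1.0]]
L [ 13  14  27  27 525] [0.6282 0.1406 0.0385] [0.03   0.0359 0.0445]
M [ 16  17  21  21 341] [0.454  0.1408 0.0373] [0.0295 0.0342 0.0434]
```

View pics/p7.png

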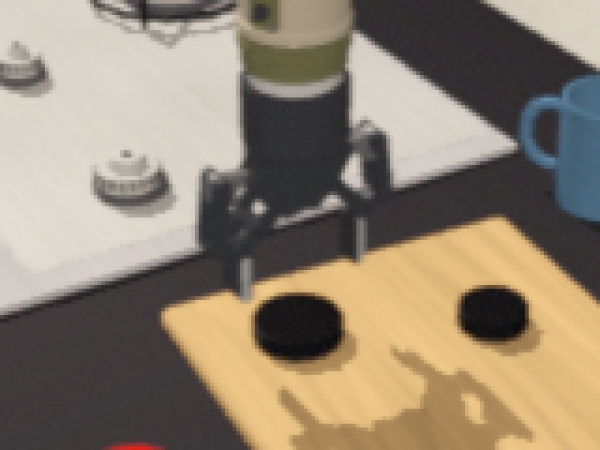

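Both heads sit level at home height, the large at (0.6282, 0.1406) and the medium at (0.454, 0.141). The gripper straddles the large cap at crop (298,325), so I grip it.

Call:
{"fn": "apply_moves", "kwargs": {
  "rows": [
    {"xyz":[-0.5,-2.5,12],"turn":[0,0,0],"grip":1},
    {"xyz":[-0.5,-2.5,24],"turn":[0,0,0],"grip":1},
    {"xyz":[-0.5,-2.5,34],"turn":[0,0,0],"grip":1},
    {"xyz":[-0.5,-2.5,40],"turn":[0,0,0],"grip":1},
    {"xyz":[-0.5,-2.5,40],"turn":[0,0,0],"grip":1},
    {"xyz":[-0.5,-2.5,40],"turn":[0,0,0],"grip":1},
    {"xyz":[-0.5,-2.5,40],"turn":[0,0,0],"grip":0.6},
    {"xyz":[-0.5,-2.5,40],"turn":[0,0,0],"grip":0.6},
    {"xyz":[-0.5,-2.5,40],"turn":[0,0,0],"grip":0.6},
    {"xyz":[-0.5,-2.5,40],"turn":[0,0,0],"grip":0.6},
    {"xyz":[-0.5,-2.5,40],"turn":[0,0,0],"grip":0.6},
    {"xyz":[-0.5,-2.5,40],"turn":[0,0,0],"grip":0.6}
  ]
}}

```text
clock: 15.87
tcp_pos: [0.4577, -0.1267, 0.0162]
orientation: [0.001, 0.706, 0.709, 0.001]
wrist_force: [-1.3, 1.2, 7.8]
finger_gap: 0.066
grip_force: 53.9
```

Call:
{"fn": "apply_moves", "kwargs": {
  "rows": [
    {"xyz":[0,0,-15],"turn":[0,0,0],"grip":0.6},
    {"xyz":[0,0,-40],"turn":[0,0,0],"grip":0.6},
    {"xyz":[0,0,-70],"turn":[0,0,0],"grip":0.6},
    {"xyz":[27,17,-70],"turn":[0,0,0],"grip":0.6},
    {"xyz":[57,36,-70],"turn":[0,0,0],"grip":0.6},
    {"xyz":[87,56,-70],"turn":[0,0,0],"grip":0.6},
    {"xyz":[118,75,-70],"turn":[0,0,0],"grip":0.6},
    {"xyz":[148,95,-70],"turn":[0,0,0],"grip":0.6},
    {"xyz":[178,114,-70],"turn":[0,0,0],"grip":0.6},
    {"xyz":[208,133,-70],"turn":[0,0,0],"grip":0.6},
    {"xyz":[236,151,-70],"turn":[0,0,0],"grip":0.6},
    {"xyz":[255,163,-70],"turn":[0,0,0],"grip":0.6}
  ]
}}

```text
clock: 16.87
tcp_pos: [0.6202, 0.1321, 0.085]
orientation: [0.0, 0.705, 0.709, 0.001]
wrist_force: [0.3, -0.6, -2.0]
finger_gap: 0.0656
grip_force: 57.0
```

Call:
{"fn": "apply_moves", "kwargs": {
  "rows": [
    {"xyz":[12,8,0],"turn":[0,0,0],"grip":0.6},
    {"xyz":[12,8,10],"turn":[0,0,0],"grip":0.6},
    {"xyz":[12,8,20],"turn":[0,0,0],"grip":0.6},
    {"xyz":[12,8,20],"turn":[0,0,0],"grip":0.6},
    {"xyz":[12,8,20],"turn":[0,0,0],"grip":0.6},
    {"xyz":[12,8,20],"turn":[0,0,0],"grip":0.6},
    {"xyz":[12,8,20],"turn":[0,0,0],"grip":0.6}
  ]
}}

```text
clock: 17.45
tcp_pos: [0.6266, 0.1403, 0.0651]
orientation: [0.0, 0.706, 0.708, 0.0]
wrist_force: [0.3, 0.6, -1.2]
finger_gap: 0.0661
grip_force: 57.0
```

```bash
python3 -c "
from h import *
go(.629,.1403,.0305)"
```

```text
tcp [0.6266 0.1403 0.0651] shift tool mm [-0.   2.4 34.7] turn [ 0.0006 -0.      0.0024] gap 0.0661 F [ 0.3  0.6 -1.2] j6 1.66
[[-0.002, 1.0, 0.001], [1.0, 0.002, 0.0], [0.0, 0.001, -1.0]]
```

Call:
{"fn": "apply_moves", "kwargs": {
  "rows": [
    {"xyz":[0,2,10],"turn":[0,0,0],"grip":0.6},
    {"xyz":[0,2,18],"turn":[0,0,0],"grip":0.6},
    {"xyz":[0,2,25],"turn":[0,0,0],"grip":0.6},
    {"xyz":[0,2,31],"turn":[0,0,0],"grip":0.6},
    {"xyz":[0,2,34],"turn":[0,0,0],"grip":0.6},
    {"xyz":[0,2,34.5],"turn":[0,0,0],"grip":0.6},
    {"xyz":[0,2,34.5],"turn":[0,0,0],"grip":0.6},
    {"xyz":[0,2,34.5],"turn":[0,0,0],"grip":0.6}
  ]
}}

```text
clock: 18.12
tcp_pos: [0.6285, 0.1413, 0.0304]
orientation: [0.0, 0.706, 0.708, 0.0]
wrist_force: [-1.4, -0.2, 3.1]
finger_gap: 0.0657
grip_force: 57.4
```

Call:
{"fn": "apply_moves", "kwargs": {
  "rows": [
    {"xyz":[0,0,0],"turn":[0,0,0],"grip":1},
    {"xyz":[0,0,0],"turn":[0,0,0],"grip":1},
    {"xyz":[0,0,0],"turn":[0,0,0],"grip":1},
    {"xyz":[0,0,0],"turn":[0,0,0],"grip":1},
    {"xyz":[0,0,0],"turn":[0,0,0],"grip":1},
    {"xyz":[0,0,-25],"turn":[0,0,0],"grip":1},
    {"xyz":[0,0,-55],"turn":[0,0,0],"grip":1},
    {"xyz":[0,0,-60],"turn":[0,0,0],"grip":1},
    {"xyz":[-35,-4,-60],"turn":[0,0,0],"grip":1},
    {"xyz":[-74,-9,-60],"turn":[0,0,0],"grip":1},
    {"xyz":[-113,-14,-60],"turn":[0,0,0],"grip":1},
    {"xyz":[-152,-19,-60],"turn":[0,0,0],"grip":1}
  ]
}}

```text
clock: 19.12
tcp_pos: [0.6101, -0.0119, 0.0904]
orientation: [0.0, 0.705, 0.709, 0.0]
wrist_force: [0.2, -0.9, -0.4]
finger_gap: 0.0852
grip_force: 0.0
```

Call:
{"fn": "apply_moves", "kwargs": {
  "rows": [
    {"xyz":[-38,-5,0],"turn":[0,0,0],"grip":1},
    {"xyz":[-76,-10,0],"turn":[0,0,0],"grip":1},
    {"xyz":[-114,-15,0],"turn":[0,0,0],"grip":1},
    {"xyz":[-150,-19,0],"turn":[0,0,0],"grip":1},
    {"xyz":[-170,-22,5],"turn":[0,0,0],"grip":1},
    {"xyz":[-177,-23,15],"turn":[0,0,0],"grip":1},
    {"xyz":[-177,-23,33],"turn":[0,0,0],"grip":1},
    {"xyz":[-177,-23,35],"turn":[0,0,0],"grip":1},
    {"xyz":[-177,-23,35],"turn":[0,0,0],"grip":1},
    {"xyz":[-177,-23,35],"turn":[0,0,0],"grip":1},
    {"xyz":[-177,-23,35],"turn":[0,0,0],"grip":1}
  ]
}}

```text
clock: 20.03
tcp_pos: [0.5886, -0.1871, 0.0559]
orientation: [0.001, 0.705, 0.709, 0.0]
wrist_force: [0.2, -0.2, 0.0]
finger_gap: 0.0855
grip_force: 0.0
```

```bash
python3 - <<'E'
from h import *
t=cam("top");s=cam("side");go(.5866,-.188,.0165)
C=cloud(t)
for n,(u,v) in {"L":(201,182),"M":(200,249)}.items():
    sl=(slice(v-27,v+27),slice(u-27,u+27));Z=C[sl][...,2];m=((Z>.027)&(Z<.06)).astype(np.uint8)
    k,l,st,ce=cv2.connectedComponentsWithStats(m);i=1+np.argmax(st[1:,4]);P=C[sl][l==i]
    print(n,st[i],((P.max(0)+P.min(0))/2).round(4),np.percentile(P[:,2],[10,50,95]).round(4))
a=cv2.resize(s["color"][130:250,240:400],(600,450),interpolation=3)
cv2.imwrite("pics/p8.png",a)
E
```

```text
tcp [ 0.5887 -0.1874  0.0562] shift tool mm [-0.6 -2.2 39.7] turn [0.0019 0.0005 0.0049] gap 0.0856 F [ 0.5  0.1 -0.3] j6 1.13
[[-0.005, 1.0, 0.002], [1.0, 0.005, -0.001], [-0.001, 0.002, -1.0]]
L [ 12  14  28  27 567] [0.6273 0.1406 0.0412] [0.0432 0.0479 0.0527]
M [ 16  16  22  22 336] [0.4552 0.14   0.0376] [0.0292 0.0341 0.0434]
```

View pics/p8.png

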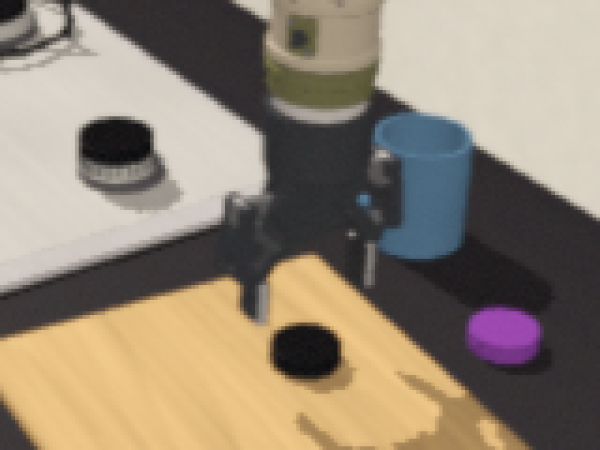

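The large cap sits level at (118,145), its top measured at 0.048 as required. I grip the medium cap at (306,350), the black one rather than the purple.

Call:
{"fn": "apply_moves", "kwargs": {
  "rows": [
    {"xyz":[-0.5,-2,12],"turn":[0,0,0],"grip":1},
    {"xyz":[-0.5,-2,24],"turn":[0,0,0],"grip":1},
    {"xyz":[-0.5,-2,34],"turn":[0,0,0],"grip":1},
    {"xyz":[-0.5,-2,40],"turn":[0,0,0],"grip":1},
    {"xyz":[-0.5,-2,40],"turn":[0,0,0],"grip":1},
    {"xyz":[-0.5,-2,40],"turn":[0,0,0],"grip":0.45},
    {"xyz":[-0.5,-2,40],"turn":[0,0,0],"grip":0.45},
    {"xyz":[-0.5,-2,40],"turn":[0,0,0],"grip":0.45},
    {"xyz":[-0.5,-2,40],"turn":[0,0,0],"grip":0.45},
    {"xyz":[-0.5,-2,40],"turn":[0,0,0],"grip":0.45},
    {"xyz":[-0.5,-2,40],"turn":[0,0,0],"grip":0.45},
    {"xyz":[-0.5,-2,40],"turn":[0,0,0],"grip":0.45}
  ]
}}

```text
clock: 21.13
tcp_pos: [0.5869, -0.1888, 0.0166]
orientation: [0.001, 0.706, 0.708, 0.001]
wrist_force: [-1.2, 0.1, 5.0]
finger_gap: 0.052
grip_force: 52.6
```

Call:
{"fn": "apply_moves", "kwargs": {
  "rows": [
    {"xyz":[0,0,-15],"turn":[0,0,0],"grip":0.45},
    {"xyz":[0,0,-40],"turn":[0,0,0],"grip":0.45},
    {"xyz":[0,0,-70],"turn":[0,0,0],"grip":0.45},
    {"xyz":[27,-11,-70],"turn":[0,0,0],"grip":0.45},
    {"xyz":[62,-25,-70],"turn":[0,0,0],"grip":0.45},
    {"xyz":[97,-39,-70],"turn":[0,0,0],"grip":0.45},
    {"xyz":[132,-53,-70],"turn":[0,0,0],"grip":0.45},
    {"xyz":[167,-67,-70],"turn":[0,0,0],"grip":0.45},
    {"xyz":[202,-81,-70],"turn":[0,0,0],"grip":0.45},
    {"xyz":[237,-95,-70],"turn":[0,0,0],"grip":0.45},
    {"xyz":[272,-108,-70],"turn":[0,0,0],"grip":0.45},
    {"xyz":[300,-120,-70],"turn":[0,0,0],"grip":0.45}
  ]
}}

```text
clock: 22.13
tcp_pos: [0.4635, 0.1132, 0.0853]
orientation: [-0.0, 0.706, 0.709, 0.0]
wrist_force: [0.4, -0.1, -0.8]
finger_gap: 0.0522
grip_force: 52.6
```

Call:
{"fn": "apply_moves", "kwargs": {
  "rows": [
    {"xyz":[20,-8,0],"turn":[0,0,0],"grip":0.45},
    {"xyz":[30,-12,10],"turn":[0,0,0],"grip":0.45},
    {"xyz":[30,-12,20],"turn":[0,0,0],"grip":0.45},
    {"xyz":[30,-12,20],"turn":[0,0,0],"grip":0.45},
    {"xyz":[30,-12,20],"turn":[0,0,0],"grip":0.45},
    {"xyz":[30,-12,20],"turn":[0,0,0],"grip":0.45},
    {"xyz":[30,-12,20],"turn":[0,0,0],"grip":0.45}
  ]
}}

```text
clock: 22.72
tcp_pos: [0.4535, 0.1403, 0.0655]
orientation: [0.0, 0.706, 0.708, 0.0]
wrist_force: [0.1, -0.4, -0.3]
finger_gap: 0.0524
grip_force: 52.6
```

```bash
python3 -c "
from h import *
go(.4554,.1413,.0307)"
```

```text
tcp [0.4535 0.1403 0.0655] shift tool mm [ 1.   1.9 34.8] turn [ 0.001 -0.     0.002] gap 0.0524 F [ 0.1 -0.4 -0.3] j6 1.7
[[-0.002, 1.0, 0.001], [1.0, 0.002, 0.0], [0.0, 0.001, -1.0]]
```

Call:
{"fn": "apply_moves", "kwargs": {
  "rows": [
    {"xyz":[1,2,10],"turn":[0,0,0],"grip":0.45},
    {"xyz":[1,2,18],"turn":[0,0,0],"grip":0.45},
    {"xyz":[1,2,25],"turn":[0,0,0],"grip":0.45},
    {"xyz":[1,2,31],"turn":[0,0,0],"grip":0.45},
    {"xyz":[1,2,34],"turn":[0,0,0],"grip":0.45},
    {"xyz":[1,2,35],"turn":[0,0,0],"grip":0.45},
    {"xyz":[1,2,35],"turn":[0,0,0],"grip":0.45},
    {"xyz":[1,2,35],"turn":[0,0,0],"grip":0.45}
  ]
}}

```text
clock: 23.38
tcp_pos: [0.4539, 0.1419, 0.0305]
orientation: [-0.0, 0.706, 0.708, -0.0]
wrist_force: [-4.4, -1.0, 8.5]
finger_gap: 0.0525
grip_force: 53.4
```

Call:
{"fn": "apply_moves", "kwargs": {
  "rows": [
    {"xyz":[0,0,0],"turn":[0,0,0],"grip":1},
    {"xyz":[0,0,0],"turn":[0,0,0],"grip":1},
    {"xyz":[0,0,0],"turn":[0,0,0],"grip":1},
    {"xyz":[0,0,0],"turn":[0,0,0],"grip":1},
    {"xyz":[0,0,0],"turn":[0,0,0],"grip":1},
    {"xyz":[0,0,-25],"turn":[0,0,0],"grip":1},
    {"xyz":[0,0,-55],"turn":[0,0,0],"grip":1},
    {"xyz":[0,0,-60],"turn":[0,0,0],"grip":1},
    {"xyz":[-35,-1,-60],"turn":[0,0,0],"grip":1},
    {"xyz":[-74,-3,-60],"turn":[0,0,0],"grip":1},
    {"xyz":[-113,-5,-60],"turn":[0,0,0],"grip":1},
    {"xyz":[-152,-6,-60],"turn":[0,0,0],"grip":1}
  ]
}}

```text
clock: 24.38
tcp_pos: [0.4489, -0.011, 0.0902]
orientation: [0.0, 0.705, 0.709, 0.0]
wrist_force: [0.1, -0.6, 0.3]
finger_gap: 0.0855
grip_force: 0.0
```

Call:
{"fn": "apply_moves", "kwargs": {
  "rows": [
    {"xyz":[-39,-2,0],"turn":[0,0,0],"grip":1},
    {"xyz":[-78,-4,0],"turn":[0,0,0],"grip":1},
    {"xyz":[-117,-6,0],"turn":[0,0,0],"grip":1},
    {"xyz":[-156,-8,0],"turn":[0,0,0],"grip":1},
    {"xyz":[-195,-9,0],"turn":[0,0,0],"grip":1},
    {"xyz":[-234,-10,0],"turn":[0,0,0],"grip":1},
    {"xyz":[-273,-12,0],"turn":[0,0,0],"grip":1},
    {"xyz":[-305,-13,0],"turn":[0,0,0],"grip":1},
    {"xyz":[-325,-14,5],"turn":[0,0,0],"grip":1},
    {"xyz":[-325,-14,25],"turn":[0,0,0],"grip":1},
    {"xyz":[-325,-14,35],"turn":[0,0,0],"grip":1},
    {"xyz":[-325,-14,35],"turn":[0,0,0],"grip":1}
  ]
}}

```text
clock: 25.38
tcp_pos: [0.4345, -0.3332, 0.0521]
orientation: [-0.003, 0.706, 0.708, 0.0]
wrist_force: [-0.1, 0.8, 0.4]
finger_gap: 0.0855
grip_force: 0.0
```

```bash
python3 - <<'E'
from h import *
for i in range(3):t=cam("top")
s=cam("side");go(.4342,-.3357,.018)
C=cloud(t)
for n,(u,v) in {"L":(201,182),"M":(200,249)}.items():
    sl=(slice(v-27,v+27),slice(u-27,u+27));Z=C[sl][...,2];m=((Z>.027)&(Z<.06)).astype(np.uint8)
    k,l,st,ce=cv2.connectedComponentsWithStats(m);i=1+np.argmax(st[1:,4]);P=C[sl][l==i]
    print(n,st[i],((P.max(0)+P.min(0))/2).round(4),np.percentile(P[:,2],[10,50,95]).round(4))
a=cv2.resize(s["color"][140:290,180:380],(600,450),interpolation=3)
cv2.imwrite("pics/p9.png",a)
E
```

```text
tcp [ 0.4368 -0.3343  0.0558] shift tool mm [-1.3 -2.7 37.8] turn [0.0008 0.0002 0.0049] gap 0.0855 F [0.1 0.2 0.8] j6 0.77
[[-0.005, 1.0, 0.001], [1.0, 0.005, -0.0], [-0.0, 0.001, -1.0]]
L [ 12  14  28  27 565] [0.6271 0.1405 0.0424] [0.0429 0.0476 0.0526]
M [ 15  16  22  22 371] [0.4552 0.1404 0.0411] [0.0427 0.048  0.0524]
```

View pics/p9.png

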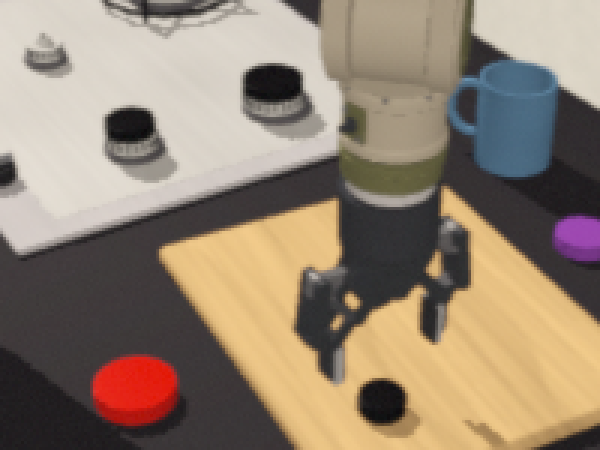

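The medium cap at (131,125) and the large cap at (274,88) are home and level, with both tops at 0.048. Next I grip the small cap at (382,402).

Call:
{"fn": "apply_moves", "kwargs": {
  "rows": [
    {"xyz":[-1.5,-2.5,12],"turn":[0,0,0],"grip":0.8},
    {"xyz":[-1.5,-2.5,24],"turn":[0,0,0],"grip":0.8},
    {"xyz":[-1.5,-2.5,33],"turn":[0,0,0],"grip":0.8},
    {"xyz":[-1.5,-2.5,38],"turn":[0,0,0],"grip":0.8},
    {"xyz":[-1.5,-2.5,38],"turn":[0,0,0],"grip":0.8},
    {"xyz":[-1.5,-2.5,38],"turn":[0,0,0],"grip":0.3},
    {"xyz":[-1.5,-2.5,38],"turn":[0,0,0],"grip":0.3},
    {"xyz":[-1.5,-2.5,38],"turn":[0,0,0],"grip":0.3},
    {"xyz":[-1.5,-2.5,38],"turn":[0,0,0],"grip":0.3},
    {"xyz":[-1.5,-2.5,38],"turn":[0,0,0],"grip":0.3},
    {"xyz":[-1.5,-2.5,38],"turn":[0,0,0],"grip":0.3},
    {"xyz":[-1.5,-2.5,38],"turn":[0,0,0],"grip":0.3}
  ]
}}

```text
clock: 26.58
tcp_pos: [0.4346, -0.3369, 0.0182]
orientation: [0.001, 0.706, 0.708, 0.0]
wrist_force: [-0.2, 1.6, 5.0]
finger_gap: 0.0382
grip_force: 50.2
```

Call:
{"fn": "apply_moves", "kwargs": {
  "rows": [
    {"xyz":[0,0,-15],"turn":[0,0,0],"grip":0.3},
    {"xyz":[0,0,-45],"turn":[0,0,0],"grip":0.3},
    {"xyz":[0,0,-80],"turn":[0,0,0],"grip":0.3},
    {"xyz":[30,1,-90],"turn":[0,0,0],"grip":0.3},
    {"xyz":[69,2,-90],"turn":[0,0,0],"grip":0.3},
    {"xyz":[108,4,-90],"turn":[0,0,0],"grip":0.3},
    {"xyz":[147,5,-90],"turn":[0,0,0],"grip":0.3},
    {"xyz":[186,6,-90],"turn":[0,0,0],"grip":0.3},
    {"xyz":[225,8,-90],"turn":[0,0,0],"grip":0.3},
    {"xyz":[264,9,-90],"turn":[0,0,0],"grip":0.3},
    {"xyz":[303,10,-90],"turn":[0,0,0],"grip":0.3},
    {"xyz":[342,12,-90],"turn":[0,0,0],"grip":0.3}
  ]
}}

```text
clock: 27.58
tcp_pos: [0.4442, 0.0073, 0.1074]
orientation: [0.0, 0.706, 0.708, 0.0]
wrist_force: [0.5, 1.1, -0.3]
finger_gap: 0.0382
grip_force: 50.5
```

Call:
{"fn": "apply_moves", "kwargs": {
  "rows": [
    {"xyz":[39,1,0],"turn":[0,0,0],"grip":0.3},
    {"xyz":[78,3,0],"turn":[0,0,0],"grip":0.3},
    {"xyz":[117,4,0],"turn":[0,0,0],"grip":0.3},
    {"xyz":[156,5,0],"turn":[0,0,0],"grip":0.3},
    {"xyz":[195,6,0],"turn":[0,0,0],"grip":0.3},
    {"xyz":[234,8,0],"turn":[0,0,0],"grip":0.3},
    {"xyz":[273,9,0],"turn":[0,0,0],"grip":0.3},
    {"xyz":[312,11,0],"turn":[0,0,0],"grip":0.3},
    {"xyz":[345,12,0],"turn":[0,0,0],"grip":0.3},
    {"xyz":[365,13,0],"turn":[0,0,0],"grip":0.3},
    {"xyz":[373,13,0],"turn":[0,0,0],"grip":0.3},
    {"xyz":[373,13,0],"turn":[0,0,0],"grip":0.3}
  ]
}}

```text
clock: 28.58
tcp_pos: [0.456, 0.3802, 0.1069]
orientation: [0.0, 0.705, 0.709, 0.0]
wrist_force: [-0.3, -0.5, -0.9]
finger_gap: 0.0382
grip_force: 50.4
```

Call:
{"fn": "apply_moves", "kwargs": {
  "rows": [
    {"xyz":[0,0,15],"turn":[0,0,0],"grip":0.3},
    {"xyz":[0,0,30],"turn":[0,0,0],"grip":0.3},
    {"xyz":[0,0,35],"turn":[0,0,0],"grip":0.3},
    {"xyz":[0,0,35],"turn":[0,0,0],"grip":0.3},
    {"xyz":[0,0,35],"turn":[0,0,0],"grip":0.3},
    {"xyz":[0,0,35],"turn":[0,0,0],"grip":0.3}
  ]
}}

```text
clock: 29.08
tcp_pos: [0.457, 0.3782, 0.0731]
orientation: [0.0, 0.706, 0.708, 0.001]
wrist_force: [-0.1, -1.0, -0.0]
finger_gap: 0.0379
grip_force: 50.4
```

```bash
python3 - <<'E'
from h import *
s=cam("side");go(.4595,.3795,.0323)
a=cv2.resize(s["color"][110:180,155:235],(480,420),interpolation=3)
cv2.imwrite("pics/p10.png",a)
K=s["camera_matrix"];V=s["view"]
for p in(env.get_state()["tcp_pos"]+[0,0,.016],(.4595,.3795,.041)):
    q=K@(V[:3,:3]@np.array(p)+V[:3,3]);print(((q[:2]/q[2]-[155,110])*6).round())
E
```

```text
tcp [0.4571 0.3784 0.0733] shift tool mm [ 1.   2.3 41. ] turn [ 0.0018 -0.0008  0.0028] gap 0.0381 F [ 0.2  0.3 -1.1] j6 2.12
[[-0.003, 1.0, 0.002], [1.0, 0.003, 0.001], [0.001, 0.002, -1.0]]
[223. 177.]
[234. 251.]
```

View pics/p10.png

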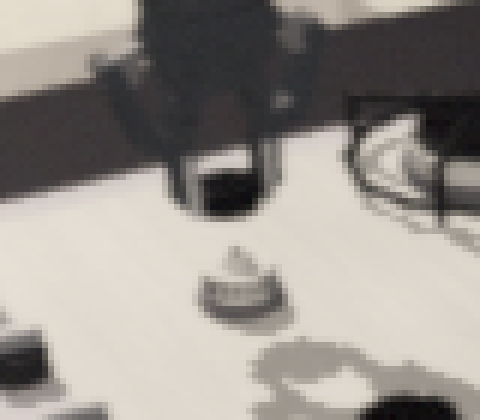

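The small cap is held level and the small burner's spigot is at (237,250), where the projection put it (234,251). I lower the cap.

Call:
{"fn": "apply_moves", "kwargs": {
  "rows": [
    {"xyz":[0.5,2.5,10],"turn":[0,0,0],"grip":0.3},
    {"xyz":[0.5,2.5,20],"turn":[0,0,0],"grip":0.3},
    {"xyz":[0.5,2.5,28],"turn":[0,0,0],"grip":0.3},
    {"xyz":[0.5,2.5,34],"turn":[0,0,0],"grip":0.3},
    {"xyz":[0.5,2.5,38],"turn":[0,0,0],"grip":0.3},
    {"xyz":[0.5,2.5,41],"turn":[0,0,0],"grip":0.3},
    {"xyz":[0.5,2.5,41],"turn":[0,0,0],"grip":0.3},
    {"xyz":[0.5,2.5,41],"turn":[0,0,0],"grip":0.3}
  ]
}}

```text
clock: 29.8
tcp_pos: [0.458, 0.3786, 0.0322]
orientation: [0.0, 0.706, 0.708, -0.0]
wrist_force: [-5.8, -3.7, 10.1]
finger_gap: 0.0381
grip_force: 51.4
```

Call:
{"fn": "apply_moves", "kwargs": {
  "rows": [
    {"xyz":[0,0,0],"turn":[0,0,0],"grip":0.8},
    {"xyz":[0,0,0],"turn":[0,0,0],"grip":0.8},
    {"xyz":[0,0,0],"turn":[0,0,0],"grip":0.8},
    {"xyz":[0,0,0],"turn":[0,0,0],"grip":0.8},
    {"xyz":[0,0,0],"turn":[0,0,0],"grip":0.8},
    {"xyz":[0,0,-25],"turn":[0,0,0],"grip":0.8},
    {"xyz":[0,0,-55],"turn":[0,0,0],"grip":0.8},
    {"xyz":[0,0,-90],"turn":[0,0,0],"grip":0.8},
    {"xyz":[-35,0,-90],"turn":[0,0,0],"grip":0.8},
    {"xyz":[-75,0,-90],"turn":[0,0,0],"grip":0.8},
    {"xyz":[-115,0,-90],"turn":[0,0,0],"grip":0.8},
    {"xyz":[-155,0,-90],"turn":[0,0,0],"grip":0.8}
  ]
}}

```text
clock: 30.8
tcp_pos: [0.4592, 0.223, 0.1214]
orientation: [0.0, 0.705, 0.709, 0.001]
wrist_force: [0.9, -0.2, -0.5]
finger_gap: 0.0684
grip_force: 0.0
```

Call:
{"fn": "apply_moves", "kwargs": {
  "rows": [
    {"xyz":[-400,0,0],"turn":[0,0,0],"grip":0.8},
    {"xyz":[-400,0,0],"turn":[0,0,0],"grip":0.8},
    {"xyz":[-400,0,0],"turn":[0,0,0],"grip":0.8},
    {"xyz":[-400,0,0],"turn":[0,0,0],"grip":0.8},
    {"xyz":[-400,0,0],"turn":[0,0,0],"grip":0.8},
    {"xyz":[-400,0,0],"turn":[0,0,0],"grip":0.8},
    {"xyz":[-400,0,0],"turn":[0,0,0],"grip":0.8},
    {"xyz":[-400,0,0],"turn":[0,0,0],"grip":0.8},
    {"xyz":[-400,0,0],"turn":[0,0,0],"grip":0.8},
    {"xyz":[-400,0,0],"turn":[0,0,0],"grip":0.8},
    {"xyz":[-400,0,0],"turn":[0,0,0],"grip":0.8},
    {"xyz":[-400,0,0],"turn":[0,0,0],"grip":0.8}
  ]
}}

```text
clock: 31.8
tcp_pos: [0.4607, -0.1773, 0.121]
orientation: [-0.0, 0.707, 0.707, 0.0]
wrist_force: [0.2, 0.7, 0.2]
finger_gap: 0.0681
grip_force: 0.0
```

```bash
python3 - <<'E'
from h import *
for i in range(3):t=cam("top")
s=cam("side");C=cloud(t)
for n,(u,v) in {"L":(201,182),"M":(200,249),"S":(106,247)}.items():
    sl=(slice(v-25,v+25),slice(u-25,u+25));Z=C[sl][...,2];m=((Z>.027)&(Z<.06)).astype(np.uint8)
    k,l,st,ce=cv2.connectedComponentsWithStats(m);i=1+np.argmax(st[1:,4]);P=C[sl][l==i]
    print(n,st[i],((P.max(0)+P.min(0))/2).round(4),np.percentile(P[:,2],[10,50,95]).round(4))
    Q=P[np.abs(P[:,2]-np.median(P[:,2]))<.006];A=np.c_[Q[:,:2],np.ones(len(Q))];print(" slope",np.linalg.lstsq(A,Q[:,2],rcond=None)[0][:2].round(3))
a=cv2.resize(s["color"][100:220,155:315],(400,300),interpolation=3);b=cv2.resize(t["color"][120:300,50:290],(400,300),interpolation=3)
cv2.imwrite("pics/p11.png",np.hstack([a,b]));print(env.get_state()["tcp_pos"])
E
```

```text
L [ 10  12  28  27 566] [0.6271 0.1405 0.0427] [0.0433 0.0479 0.0531]
 slope [ 0.005 -0.001]
M [ 13  14  22  22 371] [0.4552 0.1409 0.0416] [0.0432 0.0476 0.0525]
 slope [-0.008 -0.007]
S [ 17  17  17  17 226] [0.459  0.3768 0.0409] [0.0382 0.0474 0.0523]
 slope [-0.014 -0.008]
[ 0.46066259 -0.17455803  0.12108139]
```

View pics/p11.png

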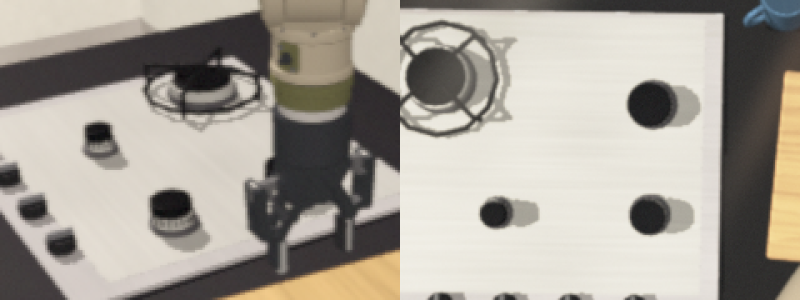

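All three caps sit level on their burners: large at (652,104), medium at (650,214), small at (496,212) in the top crop. Their tops are at 0.048, slopes are under 0.02, and the gripper is clear. I hand in.

```bash
python3 -c "
from h import *
print(ticket.hand_in())"
```

```text
the job is handed in; nothing more can be done
None
```

The hob is back together and handed in: both heads are on their seats and all three caps are on their burners, measured level and at home height in the last look. The hand-in did not return a verdict.

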